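# Put the round reference pieces away in their dishes

## Robot

A 6-joint arm with a two-finger parallel gripper is mounted at the origin on a cart in front of the work surface, level with it; the furniture and walls round the work are solid. World frame = base frame: x ahead of the robot, y to its left, z up, the work surface at z = 0. Lengths are in mm, angles in rad, forces in N, time in s.
With the tool pointing down it reaches from about 250 to 850 mm from the base axis. Payload 12.5 kg.
Tool frame: the origin (TCP) lies midway between the tips of the shut fingers; the grasp point (between the pads) lies 19 mm behind it; z points along the fingers, x is the direction in which the jaws open and shut, and the axes are right-handed (so a half turn about z gives the same grasp; the last joint's range is limited). The gripper opens to 93 mm and grips with 3 to 60 N. Pads are 15 mm wide; open, the fingers measure 128 mm over their backs; the gripper's body (75 mm by 188 mm) begins 65 mm behind the grasp point.
Start: joints at [1.216, 0.351, 1.652, -0, 1.139, -0.085], TCP at [146.565, 530.097, 218.633] pointing down, gripper open.
Joint ranges: [-2.75, 2.75], [-0.79, 2.1], [0.01, 2.65], [-1.57, 4.71], [0.07, 3.14], [-2.87, 2.87]. Speed limits (rad/s): [2.22, 2.22, 2.79, 3.14, 3.14, 3.14].

## Interface

Orientations are given as [roll, pitch, yaw] about the fixed x, y, z axes, in that order (R = Rz(yaw) Ry(pitch) Rx(roll)).
In Python, from plant import * gives the robot as it stands.
- The arm moves only by the tool send_rows, never from a script. Its argument "rows" is one flat list of numbers, 7 for each row, row after row: the turn, a rotation vector about the tool's x, y, z each as a share of 4 degrees, from -1 to 1, then the shift along the tool's x, y, z each as a share of 2 cm, from -1 to 1, then the closure, from 0 (fully open) to 1 (shut). In form: [ax, ay, az, dx, dy, dz, jaw, ax, ay, az, dx, dy, dz, jaw, ...]. A call has exactly 10 rows; each row shifts and turns the commanded pose from where the row before left it, along the tool's axes as they then stand; what a row does not reach is not made up. A row lasts 1/10 s, in which the tool goes at most 50 mm and 8.59 degrees, less where a joint would pass 70% of its speed; a pose out of reach is approached as far as the arm can. A call with a number of a shift or a turn outside -1 to 1 is refused whole. A call with a gripper value outside its range is refused whole. The fingers move at their own pace and stop on an object; the grip force is fixed at half the most. Time passes only in rows, so rows that do not move let the fingers close, or fill a call up. It gives the time, the measured TCP pose, the force and the opening at its end, in the units of the state.
- observe(): the state, without advancing time (a new reading comes with each control period).
- grab_frame(name): name is "scene" or "top" or "wrist"; returns (picture, depth): 420x560x3 uint8, red, green, blue; 420x560 float32, mm along the optical axis (not along the pixel's ray), 0 where there is no reading.
- camera_info(name): a dict with "fx", "fy", "cx", "cy" (pixels), "view" (4x4, takes a point from world to camera coordinates). Camera axes: x right, y up, looking along -z (the intrinsics and any distortion apply to the point x, -y, -z); pixel columns grow to the right and rows downward; lengths in mm; the calibration is good to about 2 mm. A picture is of the moment at which its call begins: read the wrist's pose just before it. camera_info takes no time and is no camera call; for the wrist camera it gives the pose at the moment of the call.
- sign_off(): hands the job in, once; it reports no verdict.
Trained networks look in the newest picture that a camera, given by its name, has taken for a name from the list of things; names that differ only in an ending like _2 or _b are one class to them, and where a whole thing is asked for, a point or a joint stands for the part that bears it (a point fixed in the world has none). Each returns a list of dicts, best first, with "confidence" (0 to 1); they miss things now and then, are a little off and sometimes report something else, mostly with a low value. They report only what shows in the picture. A call takes as long as a camera call. They do not tell look-alikes from the thing itself.
- trace(camera, target): "region" (420x560 bool, what is visible of it) and "position" ([column, row] in pixels, amid what is visible of it).
The state is a dict: "clock": time; "joints": joint angles; "joint_vel": joint speeds; "tau": joint torques, N m; "ee_pos": TCP position; "ee_rot": TCP orientation; "contact_force": force on the tool from outside, world axes, zero at the start; "moment": the same for the moment, N m; "opening": opening from 0.0 (shut) to 1.0 (fully open).
Only numpy, scipy, OpenCV 4.12 (cv2) and the standard library are available. Lean on these libraries where they do the work, as an engineer would, in place of code of your own. Each camera call takes 0.05 s, during which the arm holds its last target. There are 200 camera calls.

## Task

Put the four round metal pieces away in the four round dishes by size: the widest piece in the largest dish, the next widest in the next largest, and so on down to the narrowest in the smallest. Each must sit upright and flat on the floor of its dish, inside the rim. Leave the two rectangular steel coupons where they lie.

Things in the scene. Friction and masses are not known exactly. Their poses are not given: they have to be found in the camera images.
- hardness_block: the widest round piece: flat bright steel hardness reference block, a disc 60 mm in diameter and 15 mm high, lying flat, loose, about 0.33 kg; goes in the largest dish. Origin at the centre of its underside, z up.
- brass_standard: the second widest round piece: bronze-coloured cylinder 45 mm in diameter and 20 mm high, standing, loose, about 0.26 kg; goes in the second largest dish. Origin at the centre of its underside, z up.
- steel_standard: the third widest round piece: plain light-grey metal cylinder 36 mm in diameter and 34 mm high, standing, loose, about 0.27 kg; goes in the third largest dish. Origin at the centre of its underside, z up.
- spot_anvil: the narrowest round piece: small black steel anvil, 27 mm in diameter and 36 mm high, its upper part narrowing in a cone to a smaller flat top, standing, loose, about 0.12 kg; goes in the smallest dish. Grip it on the lower, straight part, up to about 20 mm above its underside. Origin at the centre of its underside, z up.
- plain_coupon: rectangular ground steel coupon, 36 x 60 x 10 mm, lying flat, loose; not to be moved. Origin at the centre of its underside, z up, y along its 60 mm length.
- slotted_coupon: rectangular steel coupon with a slot in one end, 32 x 42 x 9 mm, lying flat, loose; not to be moved. Origin at the centre of its underside, z up, y along its 42 mm length.
- dish_largest: the largest of four fixed round dark-steel dishes, alike but for size: outer diameter 90 mm, recess 82 mm across with a grey felt floor; rim 7 mm above the worktop, recess floor 3 mm above it (4 mm deep), wall 4 mm. Origin at the centre of its underside on the worktop, z up. It does not move.
- dish_second: the second largest of four fixed round dark-steel dishes, alike but for size: outer diameter 73 mm, recess 65 mm across with a grey felt floor; rim 7 mm above the worktop, recess floor 3 mm above it (4 mm deep), wall 4 mm. Origin at the centre of its underside on the worktop, z up. It does not move.
- dish_third: the third largest of four fixed round dark-steel dishes, alike but for size: outer diameter 60 mm, recess 52 mm across with a grey felt floor; rim 7 mm above the worktop, recess floor 3 mm above it (4 mm deep), wall 4 mm. Origin at the centre of its underside on the worktop, z up. It does not move.
- dish_smallest: the smallest of four fixed round dark-steel dishes, alike but for size: outer diameter 51 mm, recess 43 mm across with a grey felt floor; rim 7 mm above the worktop, recess floor 3 mm above it (4 mm deep), wall 4 mm. Origin at the centre of its underside on the worktop, z up. It does not move.
There are look-alikes about, which are no part of the job. Of the things shaped like the steel_standard, the grey one is meant.

How it is judged:
By the outcome, as a careful person would: the job done as asked, in the order asked, and still so for the second after the job is handed in, with the robot touching nothing.
It also fails if it takes over 96 s, if anything falls off the work surface, if the arm or the gripper's body presses on something with over 40 N, if the wrist force passes 120 N, or if a joint passes its speed limit or range.

## Working session

There is one attempt and no reset: what is moved stays moved. The work goes in short steps, Python scripts to look and compute and a tool call to move; the robot and the scene stay as the last step left them, time stands still between calls to the robot, and variables do not carry over. Pictures are saved under pics/ and viewed, about 12 in all and at most 16, crops included, and the job is handed in when it is done.

Besides the shell and the picture viewer there is one more tool, called after ">>>" as a command line: name --argument value ..., lists and objects as JSON in quotes. send_rows: Moves the arm, as the interface text tells. Shift numbers are shares of 2 cm and turn numbers shares of 4 degrees, none past 1 either way. Its arguments: {"type":"object","properties":{"rows":{"type":"array","items":{"type":"number","minimum":-1,"maximum":1}}},"required":["rows"]}

```bash
mkdir -p pics; ls; cat > h.py <<'E'
from plant import *
import numpy as np, cv2
def world(cam,px,depth,info=None):
    i=info or camera_info(cam); c,r=px
    p=np.array([(c-i['cx'])/i['fx']*depth, -(r-i['cy'])/i['fy']*depth, -depth,1])
    return (np.linalg.inv(i['view'])@p)[:3]
def save(n,im): cv2.imwrite('pics/'+n,cv2.cvtColor(im,cv2.COLOR_RGB2BGR))
E
python3 - <<'E'
from h import *
o=observe(); print(o)
for c in ('top','scene'):
    im,d=grab_frame(c); save(c+'1.png',im); np.save(c+'.npy',d)
    i=camera_info(c); print(c,i)
    if c=='top':
        for t in "hardness_block brass_standard steel_standard spot_anvil plain_coupon slotted_coupon dish_largest dish_second dish_third dish_smallest".split():
            for h in trace(c,t)[:4]:
                m=h['region']; px=h['position']; 
                dd=np.median(d[m&(d>0)]) if (m&(d>0)).any() else 0
                print(t,round(h['confidence'],2),np.round(px),m.sum(),np.round(world(c,px,dd,i)))
E
```

```text
pics
{'clock': 0.0, 'joints': array([ 1.21641588e+00,  3.51265494e-01,  1.65241616e+00,  2.19334481e-05,
        1.13908258e+00, -8.46262085e-02]), 'joint_vel': array([ 0.00121579, -0.00012021, -0.00010462,  0.00115801,  0.0002288 ,
        0.00027315]), 'tau': array([-5.02036328e-04, -4.97342062e+01, -2.85237586e+01,  6.97770598e-02,
        2.58882553e-02, -6.07992547e-05]), 'ee_pos': array([146.43840939, 529.79692411, 218.08841518]), 'ee_rot': array([-3.14147379e+00,  1.16569929e-03,  1.30103297e+00]), 'contact_force': array([-0.26933669, -0.75075151, -0.13535026]), 'moment': array([ 0.01329917, -0.01338242,  0.05796199]), 'opening': 1.002112756703252}
top {'fx': 512.0818113310285, 'fy': 512.0818113310285, 'cx': 269.2079601115332, 'cy': 209.9344369666279, 'view': array([[-6.14454434e-03, -9.99980943e-01, -5.98916771e-04,
         1.00462334e+02],
       [ 9.90644928e-01, -6.16882672e-03,  1.36325245e-01,
        -5.19261182e+02],
       [-1.36326341e-01,  2.44342650e-04,  9.90663954e-01,
        -1.06861230e+03],
       [ 0.00000000e+00,  0.00000000e+00,  0.00000000e+00,
         
[... 443 characters left out ...]
on 0.62 [249. 249.] 246 [437. 142.   8.]
dish_largest 0.91 [342. 154.] 1189 [651. -68.   4.]
dish_second 0.59 [247. 159.] 779 [641. 147.   4.]
dish_third 0.66 [202. 158.] 577 [642. 249.   3.]
dish_smallest 0.83 [292. 154.] 407 [652.  46.   4.]
scene {'fx': 471.0758236356392, 'fy': 471.0758236356392, 'cx': 278.2087162116979, 'cy': 205.8964071788334, 'view': array([[ 6.67629295e-01, -7.44246022e-01, -1.92089172e-02,
        -2.85301224e+02],
       [ 3.59692079e-01,  2.99858413e-01,  8.83575996e-01,
        -2.41363616e+02],
       [-6.51837965e-01, -5.96810515e-01,  4.67893660e-01,
        -4.77655405e+02],
       [ 0.00000000e+00,  0.00000000e+00,  0.00000000e+00,
         1.00000000e+00]])}
```

```bash
python3 - <<'E'
import cv2
a=cv2.imread('pics/top1.png')[110:310,150:410]; cv2.imwrite('pics/topc.png',cv2.resize(a,None,fx=3,fy=3,interpolation=cv2.INTER_CUBIC)[:600,:780])
E
```

```text
(no output)
```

View pics/topc.png

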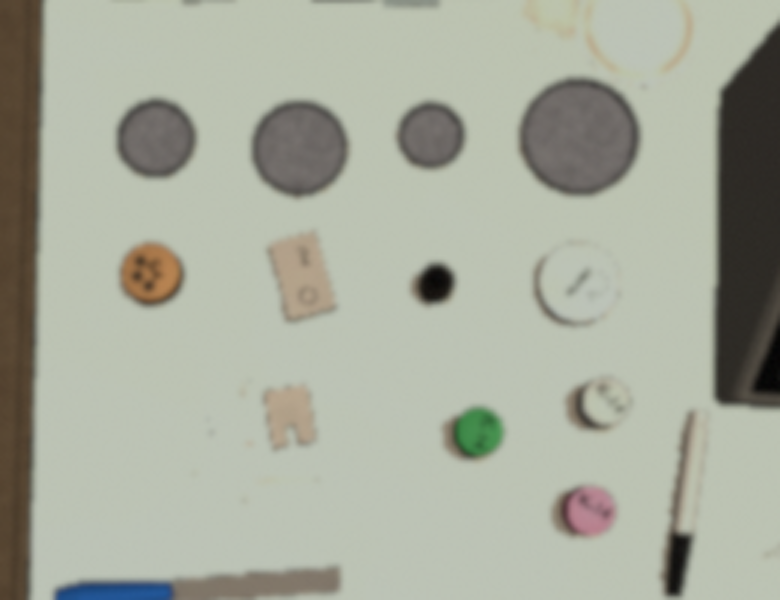

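View pics/scene1.png

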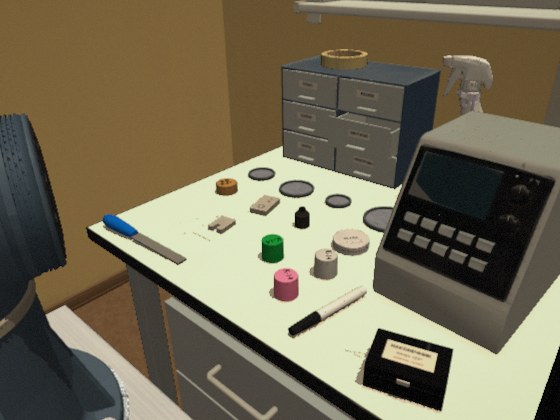

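Top view (crop pixel/3 + [150,110]). The bronze standard is at (201,197), the anvil at (294,204), and the hardness block at (343,201). There are three steel_standard look-alikes: grey at (353,242), pink at (347,282) and green at (309,255), so I choose the grey one. By area, the dishes are largest (342,154), second (247,159), third (202,158) and smallest (292,154). I'll refine the positions and check the tall instrument at right.

```bash
python3 - <<'E'
from h import *
i=camera_info('top'); d=np.load('top.npy')
V=np.linalg.inv(i['view']); r,c=np.mgrid[:420,:560]
P=np.stack([(c-i['cx'])/i['fx']*d,-(r-i['cy'])/i['fy']*d,-d,np.ones_like(d)],-1)@V.T
X,Y,Z=P[...,0],P[...,1],P[...,2]; np.save('P.npy',P)
for n,x,y,z,R in [('hb',541,-65,15,45),('br',551,247,20,40),('st',449,-82,34,35),('an',534,42,28,25)]:
    m=(np.hypot(X-x,Y-y)<R)&(abs(Z-z)<5+(n=='an')*8)&(d>0)
    (cx,cy),rad=cv2.minEnclosingCircle(np.float32(P[m][:,:2])); print(n,m.sum(),round(cx),round(cy),round(rad,1),'mean',P[m][:,:3].mean(0).round(1))
m=(Y<-110)&(Z>50)&(d>0)&(X>250)&(X<800)
for lo in range(300,800,50):
    k=m&(X>=lo)&(X<lo+50)
    if k.any(): print(lo,'ymax',Y[k].max().round(),'z',np.percentile(Z[k],[5,50,99]).round())
k=(X>720)&(Z>40)&(d>0)&(Y>-150)&(Y<320); print('back',X[k].min() if k.any() else None, Z[k].max() if k.any() else None)
im,dd=grab_frame('wrist'); save('w1.png',im); print(camera_info('wrist')); o=observe(); print(o['ee_pos'],o['ee_rot'])
E
```

```text
hb 566 537 -65 30.1 mean [536.6 -64.8  15. ]
br 303 545 249 22.1 mean [545.4 248.5  20. ]
st 202 448 -79 17.5 mean [447.6 -78.9  34.1]
an 124 537 40 14.0 mean [535.8  40.1  28.3]
300 ymax -398.0 z [ 63. 158. 237.]
350 ymax -398.0 z [ 59. 157. 237.]
400 ymax -161.0 z [ 57. 119. 239.]
450 ymax -160.0 z [ 76. 141. 240.]
500 ymax -162.0 z [ 85. 207. 242.]
550 ymax -165.0 z [ 98. 219. 247.]
600 ymax -168.0 z [ 99. 219. 250.]
650 ymax -170.0 z [ 95. 218. 256.]
700 ymax -415.0 z [ 76. 178. 261.]
750 ymax -417.0 z [ 58. 174. 265.]
back 721.695081000549 267.10830231639295
{'fx': 306.35955895978225, 'fy': 306.35955895978225, 'cx': 274.684945441729, 'cy': 205.1422668351706, 'view': array([[ 2.65629000e-01,  9.64075325e-01,  3.82939425e-05,
        -5.50497916e+02],
       [-9.24381389e-01,  2.54703520e-01, -2.83980921e-01,
         3.30160308e+01],
       [-2.73788753e-01,  7.53981701e-02,  9.58829930e-01,
        -3.90518037e+02],
       [ 0.00000000e+00,  0.00000000e+00,  0.00000000e+00,
         1.00000000e+00]])}
[146.59645171 530.09718203 218.62685531] [ 3.14157715e+00 -2.93475714e-05  1.30093943e+00]
```

View pics/w1.png

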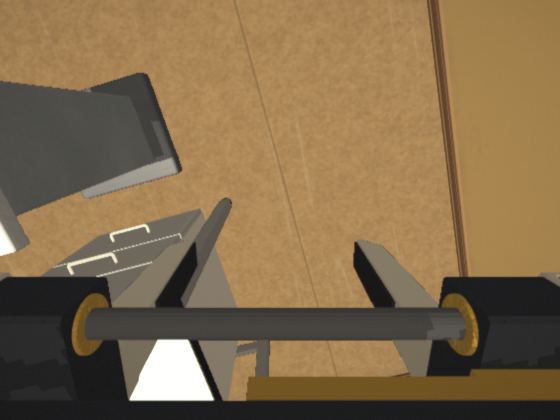

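```bash
python3 - <<'E'
from h import *
P=np.load('P.npy'); T=P.reshape(-1,4)[:,:3]; T=T[np.load('top.npy').ravel()>0]
i=camera_info('scene'); d=np.load('scene.npy'); V=np.linalg.inv(i['view']); r,c=np.mgrid[:420,:560]
S=(np.stack([(c-i['cx'])/i['fx']*d,-(r-i['cy'])/i['fy']*d,-d,np.ones_like(d)],-1)@V.T).reshape(-1,4)[d.ravel()>0][:,:3]
for n,Q in (('top',T),('scene',S)):
    print(n)
    for y0 in range(-200,321,40):
        q=Q[(Q[:,0]>660)&(Q[:,0]<900)&(Q[:,1]>=y0)&(Q[:,1]<y0+40)]
        print(y0,[(z,int(np.percentile(q[(q[:,2]>z)&(q[:,2]<z+40),0],1))) for z in range(30,400,40) if ((q[:,2]>z)&(q[:,2]<z+40)).sum()>5])
    for x0 in range(380,761,40):
        q=Q[(Q[:,0]>=x0)&(Q[:,0]<x0+40)&(Q[:,1]>-240)&(Q[:,1]<-105)]
        print('inst',x0,[(z,int(np.percentile(q[(q[:,2]>z)&(q[:,2]<z+25),1],99))) for z in range(20,300,25) if ((q[:,2]>z)&(q[:,2]<z+25)).sum()>5])
P=np.load('P.npy'); im=cv2.imread('pics/top1.png')
# dish centres from recess: dark rim colour
hsv=cv2.cvtColor(im,cv2.COLOR_BGR2GRAY)
for n,u,v,R in (('L',342,154,52),('2',247,159,44),('3',202,158,38),('s',292,154,33)):
    x,y=P[v,u,:2]; m=(np.hypot(P[...,0]-x,P[...,1]-y)<R)&(hsv<150)
    (a,b),rad=cv2.minEnclosingCircle(np.float32(P[m][:,:2])); print(n,round(a,1),round(b,1),round(rad,1),P[m][:,:2].mean(0).round(1))
E
```

```text
top
-200 [(30, 660), (70, 660), (110, 660), (150, 660), (190, 660)]
-160 [(30, 842), (70, 843), (110, 848), (150, 853), (190, 855), (230, 856)]
-120 [(30, 833), (70, 834), (110, 841), (150, 843), (190, 840), (230, 838)]
-80 [(30, 767), (70, 776), (110, 854), (190, 835), (230, 829)]
-40 [(70, 734), (110, 734), (150, 769), (190, 770)]
0 [(70, 731), (110, 732), (150, 767), (190, 768)]
40 [(70, 722), (110, 730), (150, 755), (190, 766)]
80 [(70, 729), (110, 729), (150, 762), (190, 765)]
120 [(30, 762), (70, 729), (110, 729), (150, 762), (190, 763), (230, 811)]
160 [(30, 760), (70, 752), (110, 760), (150, 751), (190, 761), (230, 803)]
200 [(30, 758), (70, 749), (110, 758), (150, 750), (190, 759), (230, 808)]
240 [(30, 757), (70, 757), (110, 757), (150, 757), (190, 758)]
280 [(30, 758), (70, 758), (110, 758), (150, 758), (190, 758)]
320 []
inst 380 []
inst 420 [(20, -160), (45, -160), (70, -160), (95, -169)]
inst 460 [(20, -160), (45, -160), (70, -160), (95, -161), (120, -162), (145, -163), (170, -173)]
inst 500 [(20, -163), (45, -162), (70, -163), (95, -162), (120, -162), (145, -162), (170
[... 1033 characters left out ...]
51), (110, 759), (150, 752), (190, 759), (230, 803)]
200 [(30, 757), (70, 750), (110, 757), (150, 750), (190, 757), (230, 807)]
240 [(30, 756), (70, 755), (110, 757), (150, 756), (190, 756)]
280 [(30, 757), (70, 758), (110, 758), (150, 758), (190, 759)]
320 []
inst 380 []
inst 420 [(20, -161), (45, -161), (70, -162), (95, -168)]
inst 460 [(95, -161), (120, -163), (145, -164), (170, -172)]
inst 500 [(145, -162), (170, -164), (195, -165), (220, -168)]
inst 540 [(220, -170)]
inst 580 [(220, -172)]
inst 620 [(220, -174)]
inst 660 [(220, -175)]
inst 700 []
inst 740 []
L 647.7 -68.7 45.8 [647.8 -69. ]
2 640.4 141.0 37.2 [640.2 141. ]
3 649.6 249.5 31.5 [648.1 248.8]
s 649.5 42.8 26.0 [649.3  42.6]
```

```bash
cat > to.py <<'E'
import sys; from h import *
# usage: to.py x y z yawdeg  -> units of shift (in tool axes now / after turn) and turn
x,y,z,w=map(float,sys.argv[1:5]); o=observe(); p=o['ee_pos']; a=o['ee_rot'][2]
t=(np.degrees(a)-w+180)%360-180
d=np.array([x,y,z])-p
f=lambda a:np.round(np.array([d[0]*np.cos(a)+d[1]*np.sin(a), d[0]*np.sin(a)-d[1]*np.cos(a), -d[2]])/20,2)
print('t',round(o['clock'],2),'pos',p.round(1),'rot',np.degrees(o['ee_rot']).round(1),'open',round(o['opening'],3),'F',o['contact_force'].round(1))
print('turn az units',round(t/4,2),'shift units now',f(a),'after turn',f(np.radians(w)))
E
```

>>> send_rows --rows '[0,0,0,-0.87,0.99,0.18,0,0,0,0,-0.87,0.99,0.18,0,0,0,0,-0.87,0.99,0.18,0,0,0,0,-0.87,0.99,0.18,0,0,0,0,-0.87,0.99,0.18,0,0,0,0,-0.87,0.99,0.18,0,0,0,0,-0.87,0.99,0.18,0,0,0,0,-0.87,0.99,0.18,0,0,0,0,-0.87,0.99,0.18,0,0,0,0,-0.87,0.99,0.18,0]'

```text
clock: 1.65
ee_pos: [291.5, 308.7, 182.6]
ee_rot: [3.141, -0.0, 1.301]
contact_force: [0.4, 0.5, -0.7]
opening: 1.004
```

>>> send_rows --rows '[0,0,0,-0.87,0.99,0.18,0,0,0,0,-0.87,0.99,0.18,0,0,0,0,-0.87,0.99,0.18,0,0,0,0,-0.87,0.99,0.18,0,0,0,0,-0.87,0.99,0.18,0,0,0,0,-0.87,0.99,0.18,0,0,0,0,-0.87,0.99,0.18,0,0,0,0,-0.87,0.99,0.18,0,0,0,0,-0.87,0.99,0.18,0,0,0,0,-0.87,0.99,0.18,0]'

```text
clock: 2.65
ee_pos: [436.1, 88.1, 146.6]
ee_rot: [3.141, -0.0, 1.301]
contact_force: [-0.4, 0.3, 0.9]
opening: 1.004
```

>>> send_rows --rows '[0,0,1,0,0,0,0,0,0,1,0,0,0,0,0,0,1,0,0,0,0,0,0,1,0,0,0,0,0,0,1,0,0,0,0,0,0,1,0,0,0,0,0,0,1,0,0,0,0,0,0,1,0,0,0,0,0,0,1,0,0,0,0,0,0,1,0,0,0,0]'

```text
clock: 3.65
ee_pos: [435.6, 89.1, 146.7]
ee_rot: [3.141, -0.0, 0.6]
contact_force: [-0.5, -0.1, -1.4]
opening: 1.005
```

>>> send_rows --rows '[0,0,1,0,0,0,0,0,0,1,0,0,0,0,0,0,1,0,0,0,0,0,0,1,0,0,0,0,0,0,1,0,0,0,0,0,0,1,0,0,0,0,0,0,1,0,0,0,0,0,0,1,0,0,0,0,0,0,1,0,0,0,0,0,0,1,0,0,0,0]'

```text
clock: 4.65
ee_pos: [435.6, 89.1, 146.7]
ee_rot: [-3.142, -0.0, -0.098]
contact_force: [-0.7, 0.5, 0.5]
opening: 0.999
```

```bash
python3 to.py 537 -65 110 -30
```

```text
t 4.65 pos [435.6  89.1 146.7] rot [-180.    -0.    -5.6] open 0.999 F [-0.7  0.5  0.5]
turn az units 6.09 shift units now [5.8  7.17 1.84] after turn [8.25 4.14 1.84]
```

>>> send_rows --rows '[0,0,0.87,0,0,0,0,0,0,0.87,0,0,0,0,0,0,0.87,0,0,0,0,0,0,0.87,0,0,0,0,0,0,0.87,0,0,0,0,0,0,0.87,0,0,0,0,0,0,0.87,0,0,0,0,0,0,0,0.92,0.46,0.2,0,0,0,0,0.92,0.46,0.2,0,0,0,0,0.92,0.46,0.2,0]'

```text
clock: 5.65
ee_pos: [470.1, 37.2, 134.6]
ee_rot: [-3.141, -0.0, -0.52]
contact_force: [0.4, -0.3, 0.2]
opening: 1.0
```

>>> send_rows --rows '[0,0,0,0.92,0.46,0.2,0,0,0,0,0.92,0.46,0.2,0,0,0,0,0.92,0.46,0.2,0,0,0,0,0.92,0.46,0.2,0,0,0,0,0.92,0.46,0.2,0,0,0,0,0.9,0.46,0.2,0,0,0,0,0,0,0,0,0,0,0,0,0,0,0,0,0,0,0,0,0,0,0,0,0,0,0,0,0]'

```text
clock: 6.65
ee_pos: [537.4, -64.3, 110.9]
ee_rot: [-3.142, -0.0, -0.52]
contact_force: [0.0, 0.4, 0.8]
opening: 1.001
```

```bash
python3 to.py 537 -65 6 -30; cat > wl.py <<'E'
import sys; from h import *
# wl.py picname target height : wrist look; centre of points near given height, within R of given x,y
n,x,y,z,R=sys.argv[1],*map(float,sys.argv[2:6])
i=camera_info('wrist'); im,d=grab_frame('wrist'); save(n,im)
V=np.linalg.inv(i['view']); r,c=np.mgrid[:420,:560]
P=np.stack([(c-i['cx'])/i['fx']*d,-(r-i['cy'])/i['fy']*d,-d,np.ones_like(d)],-1)@V.T
m=(np.hypot(P[...,0]-x,P[...,1]-y)<R)&(abs(P[...,2]-z)<3)&(d>0)
(a,b),rad=cv2.minEnclosingCircle(np.float32(P[m][:,:2])); print('circle',round(a,1),round(b,1),'r',round(rad,1),m.sum(),'mean',P[m].mean(0).round(1)[:3])
E
python3 wl.py w2.png 537 -65 15 40
```

```text
t 6.65 pos [537.4 -64.3 110.9] rot [-180.    -0.   -29.8] open 1.001 F [0.  0.4 0.8]
turn az units 0.05 shift units now [0.   0.04 5.24] after turn [0.   0.04 5.24]
circle 535.9 -62.9 r 30.0 3363 mean [536.3 -62.1  14.2]
```

View pics/w2.png

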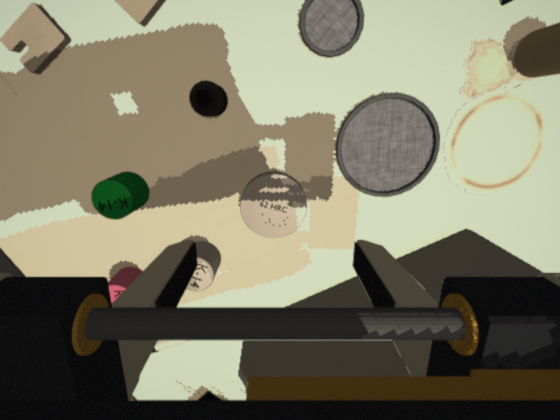

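The hardness block is centred between the fingers at (273,205), within 1.5 mm of the estimate. I'll descend and grip.

>>> send_rows --rows '[0,0,0,-0.06,-0.02,0.7,0,0,0,0,0,0,0.7,0,0,0,0,0,0,0.7,0,0,0,0,0,0,0.7,0,0,0,0,0,0,0.7,0,0,0,0,0,0,0.7,0,0,0,0,0,0,0.6,0,0,0,0,0,0,0.42,0,0,0,0,0,0,0,0,0,0,0,0,0,0,0]'

```text
clock: 7.7
ee_pos: [537.0, -63.9, 6.4]
ee_rot: [-3.142, -0.0, -0.52]
contact_force: [-0.3, 0.4, -0.7]
opening: 0.999
```

>>> send_rows --rows '[0,0,0,0,0,0,1,0,0,0,0,0,0,1,0,0,0,0,0,0,1,0,0,0,0,0,0,1,0,0,0,0,0,0,1,0,0,0,0,0,0,1,0,0,0,0,0,0,1,0,0,0,0,0,0,1,0,0,0,0,0,0,1,0,0,0,0,0,0,1]'

```text
clock: 8.7
ee_pos: [536.8, -63.9, 6.3]
ee_rot: [-3.142, -0.0, -0.52]
contact_force: [-1.6, 0.8, 5.1]
opening: 0.638
```

```bash
python3 to.py 648 -69 40 -30
```

```text
t 8.7 pos [536.8 -63.9   6.3] rot [-180.    -0.   -29.8] open 0.638 F [-1.6  0.8  5.1]
turn az units 0.05 shift units now [ 4.95 -2.54 -1.68] after turn [ 4.94 -2.56 -1.68]
```

>>> send_rows --rows '[0,0,0,0,0,-0.4,1,0,0,0,0,0,-0.5,1,0,0,0,0,0,-0.5,1,0,0,0,0.7,-0.36,-0.28,1,0,0,0,0.7,-0.36,0,1,0,0,0,0.7,-0.36,0,1,0,0,0,0.7,-0.36,0,1,0,0,0,0.7,-0.36,0,1,0,0,0,0.7,-0.36,0,1,0,0,0,0.7,-0.36,0,1]'

```text
clock: 9.7
ee_pos: [647.6, -68.9, 40.6]
ee_rot: [-3.141, -0.0, -0.52]
contact_force: [-0.7, -0.5, -2.9]
opening: 0.632
```

>>> send_rows --rows '[0,0,0,0,0,0,1,0,0,0,0,0,0,1,0,0,0,0,0,0,1,0,0,0,0,0,0.3,1,0,0,0,0,0,0.3,1,0,0,0,0,0,0,1,0,0,0,0,0,0,1,0,0,0,0,0,0,1,0,0,0,0,0,0,1,0,0,0,0,0,0,1]'

```text
clock: 10.7
ee_pos: [647.0, -68.9, 28.0]
ee_rot: [-3.141, -0.0, -0.52]
contact_force: [-0.2, -0.1, -2.3]
opening: 0.641
```

```bash
python3 to.py 648 -69 9.6 -30; python3 wl.py w3.png 648 -69 35 40
```

```text
t 10.7 pos [647.  -68.9  28. ] rot [-180.    -0.   -29.8] open 0.641 F [-0.2 -0.1 -2.3]
turn az units 0.05 shift units now [ 0.05 -0.02  0.92] after turn [ 0.05 -0.02  0.92]
circle 652.3 -61.5 r 38.8 8240 mean [647.7 -66.6  35.7]
```

View pics/w3.png

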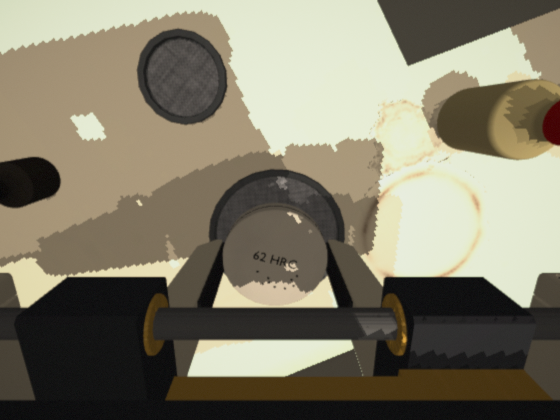

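The block is held level at (275,255), with the dish symmetric about it at (278,230). I'll lower and release.

>>> send_rows --rows '[0,0,0,0.05,0,0.3,1,0,0,0,0,0,0.3,1,0,0,0,0,0,0.2,1,0,0,0,0,0,0.11,1,0,0,0,0,0,0,1,0,0,0,0,0,0,0.6,0,0,0,0,0,0,0.3,0,0,0,0,0,0,0,0,0,0,0,0,0,0,0,0,0,0,0,0,0]'

```text
clock: 11.75
ee_pos: [647.9, -69.4, 9.8]
ee_rot: [-3.141, -0.0, -0.52]
contact_force: [-0.4, 0.2, -0.1]
opening: 0.903
```

>>> send_rows --rows '[0,0,0,0,0,0,0,0,0,0,0,0,-0.3,0,0,0,0,0,0,-0.8,0,0,0,0,0,0,-1,0,0,0,0,0,0,-1,0,0,0,0,0,0,-1,0,0,0,0,0,0,-1,0,0,0,0,0,0,-0.5,0,0,0,0,0,0,0,0,0,0,0,0,0,0,0]'

```text
clock: 12.75
ee_pos: [647.5, -69.3, 121.4]
ee_rot: [3.141, 0.0, -0.52]
contact_force: [-0.1, 0.1, 0.5]
opening: 1.001
```

```bash
python3 wl.py w4.png 648 -69 18 45; python3 to.py 545 248 125 90
```

```text
circle 647.3 -68.8 r 30.1 3209 mean [647.7 -68.   17.2]
t 12.8 pos [647.3 -69.3 120.8] rot [ 1.80e+02  1.00e-01 -2.98e+01] open 1.003 F [-0.5  0.3  0.4]
turn az units -29.96 shift units now [-12.33 -11.22  -0.21] after turn [15.87 -5.11 -0.21]
```

View pics/w4.png

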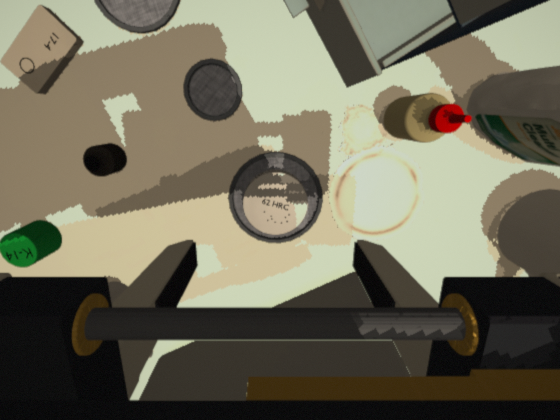

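The block sits in the largest dish at (277,200), with its top at about 18 mm. Next is the brass standard.

>>> send_rows --rows '[0,0,0,-0.88,-0.8,0,0,0,0,0,-0.88,-0.8,0,0,0,0,0,-0.88,-0.8,0,0,0,0,0,-0.88,-0.8,0,0,0,0,0,-0.88,-0.8,0,0,0,0,0,-0.88,-0.8,0,0,0,0,0,-0.88,-0.8,0,0,0,0,0,-0.88,-0.8,0,0,0,0,0,-0.88,-0.8,0,0,0,0,0,-0.88,-0.8,0,0]'

```text
clock: 13.8
ee_pos: [573.7, 157.7, 120.6]
ee_rot: [3.14, 0.001, -0.52]
contact_force: [0.3, -0.5, 0.2]
opening: 0.996
```

>>> send_rows --rows '[0,0,0,-0.88,-0.8,0,0,0,0,0,-0.88,-0.8,0,0,0,0,0,-0.88,-0.8,0,0,0,0,0,-0.88,-0.8,0,0,0,0,-1,0,0,0,0,0,0,-1,0,0,0,0,0,0,-1,0,0,0,0,0,0,-1,0,0,0,0,0,0,-1,0,0,0,0,0,0,-1,0,0,0,0]'

```text
clock: 14.8
ee_pos: [544.8, 247.3, 120.5]
ee_rot: [3.141, 0.002, -0.099]
contact_force: [-0.5, -0.9, 0.1]
opening: 0.999
```

>>> send_rows --rows '[0,0,-1,0,0,0,0,0,0,-1,0,0,0,0,0,0,-1,0,0,0,0,0,0,-1,0,0,0,0,0,0,-1,0,0,0,0,0,0,-1,0,0,0,0,0,0,-1,0,0,0,0,0,0,-1,0,0,0,0,0,0,-1,0,0,0,0,0,0,-1,0,0,0,0]'

```text
clock: 15.8
ee_pos: [544.9, 247.3, 120.5]
ee_rot: [-3.141, 0.002, 0.599]
contact_force: [-0.4, 0.4, 0.4]
opening: 1.0
```

>>> send_rows --rows '[0,0,-1,0,0,0,0,0,0,-1,0,0,0,0,0,0,-1,0,0,0,0,0,0,-1,0,0,0,0,0,0,-1,0,0,0,0,0,0,-1,0,0,0,0,0,0,-1,0,0,0,0,0,0,-1,0,0,0,0,0,0,-1,0,0,0,0,0,0,-1,0,0,0,0]'

```text
clock: 16.8
ee_pos: [544.9, 247.3, 120.5]
ee_rot: [-3.14, 0.001, 1.298]
contact_force: [0.2, 0.1, -0.8]
opening: 1.005
```

>>> send_rows --rows '[0,0,-1,0,0,0,0,0,0,-1,0,0,0,0,0,0,-1,0,0,0,0,0,0,-1,0,0,0,0,0,0,0,0,0,0,0,0,0,0,0,0,0,0,0,0,0,0,0,0,0,0,0,0,0,0,0,0,0,0,0,0,0,0,0,0,0,0,0,0,0,0]'

```text
clock: 17.8
ee_pos: [545.3, 247.5, 121.7]
ee_rot: [3.142, 0.0, 1.574]
contact_force: [0.0, 0.6, -0.5]
opening: 1.0
```

```bash
python3 wl.py w5.png 545 248 20 35; python3 to.py 545 248 7 90
```

```text
circle 544.7 251.4 r 21.9 1701 mean [544.1 251.3  19.1]
t 17.85 pos [545.4 247.5 121.7] rot [180.   -0.   90.2] open 1.0 F [-0.2  0.4  0.3]
turn az units 0.04 shift units now [ 0.03 -0.02  5.73] after turn [ 0.03 -0.02  5.73]
```

View pics/w5.png

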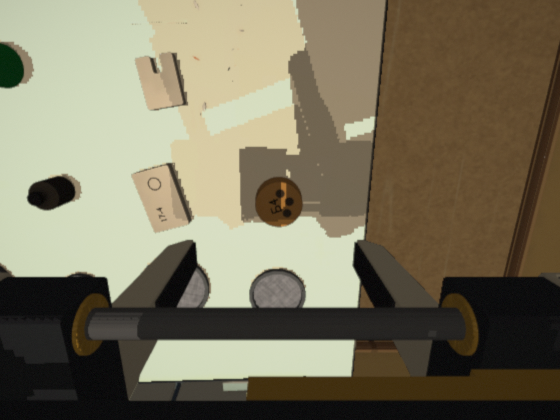

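The brass piece is at (279,202), about 3 mm further +y than the tool. I'll correct for that and grip.

>>> send_rows --rows '[0,0,0,0.15,0,0.7,0,0,0,0,0,0,0.8,0,0,0,0,0,0,0.8,0,0,0,0,0,0,0.8,0,0,0,0,0,0,0.8,0,0,0,0,0,0,0.8,0,0,0,0,0,0,0.6,0,0,0,0,0,0,0.42,0,0,0,0,0,0,0,0,0,0,0,0,0,0,0.4]'

```text
clock: 18.85
ee_pos: [545.6, 250.6, 7.5]
ee_rot: [3.141, -0.0, 1.574]
contact_force: [-0.3, 0.7, -0.4]
opening: 0.953
```

>>> send_rows --rows '[0,0,0,0,0,0,1,0,0,0,0,0,0,1,0,0,0,0,0,0,1,0,0,0,0,0,0,1,0,0,0,0,0,0,1,0,0,0,0,0,0,1,0,0,0,0,0,0,1,0,0,0,0,0,0,1,0,0,0,0,0,0,1,0,0,0,0,0,0,1]'

```text
clock: 19.85
ee_pos: [545.4, 250.5, 7.3]
ee_rot: [3.142, -0.0, 1.574]
contact_force: [-0.6, 0.4, 1.5]
opening: 0.471
```

```bash
python3 to.py 640 141 50 90
```

```text
t 19.85 pos [545.4 250.5   7.3] rot [180.   -0.   90.2] open 0.471 F [-0.6  0.4  1.5]
turn az units 0.05 shift units now [-5.49  4.71 -2.13] after turn [-5.48  4.73 -2.13]
```

>>> send_rows --rows '[0,0,0,0,0,-0.6,1,0,0,0,0,0,-0.8,1,0,0,0,0,0,-0.74,1,0,0,0,-0.79,0.68,0,1,0,0,0,-0.79,0.68,0,1,0,0,0,-0.79,0.68,0,1,0,0,0,-0.79,0.68,0,1,0,0,0,-0.79,0.68,0,1,0,0,0,-0.79,0.68,0,1,0,0,0,-0.74,0.63,0,1]'

```text
clock: 20.85
ee_pos: [641.0, 139.8, 50.2]
ee_rot: [3.141, 0.0, 1.574]
contact_force: [-0.0, 0.6, -2.2]
opening: 0.477
```

>>> send_rows --rows '[0,0,0,0,0,0,1,0,0,0,0,0,0.4,1,0,0,0,0,0,0.5,1,0,0,0,0,0,0.3,1,0,0,0,0,0,0,1,0,0,0,0,0,0,1,0,0,0,0,0,0,1,0,0,0,0,0,0,1,0,0,0,0,0,0,1,0,0,0,0,0,0,1]'

```text
clock: 21.85
ee_pos: [640.0, 141.1, 26.2]
ee_rot: [3.141, -0.0, 1.574]
contact_force: [-0.9, -0.1, -2.4]
opening: 0.473
```

```bash
python3 to.py 640 141 10.6 90
```

```text
t 21.85 pos [640.  141.1  26.2] rot [180.   -0.   90.2] open 0.473 F [-0.9 -0.1 -2.4]
turn az units 0.05 shift units now [-0.01  0.    0.78] after turn [-0.01  0.    0.78]
```

>>> send_rows --rows '[0,0,0,0,0,0.3,1,0,0,0,0,0,0.3,1,0,0,0,0,0,0.18,1,0,0,0,0,0,0,1,0,0,0,0,0,0,1,0,0,0,0,0,0,0.6,0,0,0,0,0,0,0.5,0,0,0,0,0,0,0.4,0,0,0,0,0,0,0.3,0,0,0,0,0,0,0.3]'

```text
clock: 22.85
ee_pos: [640.0, 141.2, 10.6]
ee_rot: [3.141, -0.0, 1.574]
contact_force: [0.3, 0.0, 0.1]
opening: 0.681
```

>>> send_rows --rows '[0,0,0,0,0,-0.2,0.3,0,0,0,0,0,-0.6,0.3,0,0,0,0,0,-0.9,0.3,0,0,0,0,0,-1,0.3,0,0,0,0,0,-1,0.3,0,0,0,0,0,-1,0.3,0,0,0,0,0,-0.9,0.3,0,0,0,0,0,0,0.3,0,0,0,0,0,0,0.3,0,0,0,0,0,0,0.3]'

```text
clock: 23.85
ee_pos: [639.4, 141.1, 121.8]
ee_rot: [-3.14, 0.0, 1.574]
contact_force: [0.4, 0.6, -0.1]
opening: 0.697
```

```bash
python3 wl.py w6.png 640 141 23 40; python3 to.py 448 -79 120 25
```

```text
circle 639.3 141.5 r 22.0 1741 mean [638.5 141.6  22.2]
t 23.9 pos [639.4 141.1 121.6] rot [-179.9    0.    90.2] open 0.696 F [-0.2  0.6  0.7]
turn az units 16.3 shift units now [-10.97  -9.61   0.08] after turn [-13.32   5.93   0.08]
```

View pics/w6.png

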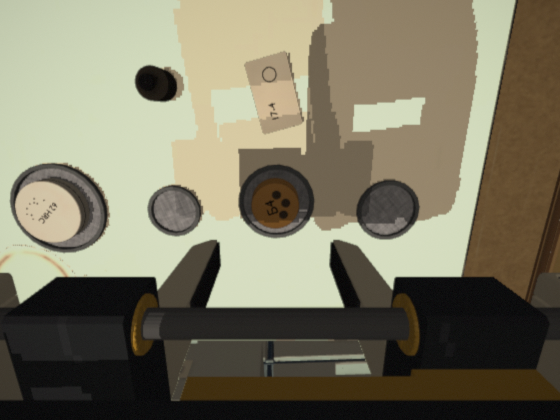

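Brass sits in the second dish at (276,203). On to the grey steel standard.

>>> send_rows --rows '[0,0,0,-0.9,-0.8,0,0.3,0,0,0,-0.9,-0.8,0,0.3,0,0,0,-0.9,-0.8,0,0.3,0,0,0,-0.9,-0.8,0,0.3,0,0,0,-0.9,-0.8,0,0.3,0,0,0,-0.9,-0.8,0,0.3,0,0,0,-0.9,-0.8,0,0.3,0,0,0,-0.9,-0.8,0,0.3,0,0,1,0,0,0,0.3,0,0,1,0,0,0,0.3]'

```text
clock: 24.9
ee_pos: [511.7, -3.7, 122.0]
ee_rot: [-3.141, 0.0, 1.431]
contact_force: [-0.1, 0.7, 0.0]
opening: 0.701
```

>>> send_rows --rows '[0,0,1,0,0,0,0.3,0,0,1,0,0,0,0.3,0,0,1,0,0,0,0.3,0,0,1,0,0,0,0.3,0,0,1,0,0,0,0.3,0,0,1,0,0,0,0.3,0,0,1,0,0,0,0.3,0,0,1,0,0,0,0.3,0,0,1,0,0,0,0.3,0,0,1,0,0,0,0.3]'

```text
clock: 25.9
ee_pos: [512.0, -3.2, 121.8]
ee_rot: [-3.141, 0.001, 0.733]
contact_force: [-0.8, 0.7, 0.7]
opening: 0.701
```

>>> send_rows --rows '[0,0,1,0,0,0,0.3,0,0,1,0,0,0,0.3,0,0,1,0,0,0,0.3,0,0,1,0,0,0,0.3,0,0,0.3,0,0,0,0.3,0,0,0,-0.9,0.4,0,0.3,0,0,0,-0.9,0.4,0,0.3,0,0,0,-0.9,0.4,0,0.3,0,0,0,0,0,0,0.3,0,0,0,0,0,0,0.3]'

```text
clock: 26.9
ee_pos: [473.7, -47.8, 122.4]
ee_rot: [-3.142, -0.0, 0.436]
contact_force: [0.1, 0.5, 0.1]
opening: 0.703
```

```bash
python3 to.py 448 -79 120 25; python3 wl.py w7.png 448 -79 34 30
```

```text
t 26.9 pos [473.7 -47.8 122.4] rot [-180.   -0.   25.] open 0.703 F [0.1 0.5 0.1]
turn az units -0.01 shift units now [-1.83  0.87  0.12] after turn [-1.83  0.87  0.12]
circle 447.0 -77.5 r 17.4 1118 mean [446.9 -76.8  33.1]
```

>>> send_rows --rows '[0,0,0,-0.7,0.3,0,0.3,0,0,0,-0.7,0.3,0,0.3,0,0,0,-0.44,0.2,0,0.3,0,0,0,0,0,0,0.3,0,0,0,0,0,0,0.3,0,0,0,0,0,0.5,0.3,0,0,0,0,0,0.5,0.3,0,0,0,0,0,0,0.3,0,0,0,0,0,0,0.3,0,0,0,0,0,0,0.3]'

```text
clock: 27.95
ee_pos: [447.1, -77.8, 102.5]
ee_rot: [3.142, -0.0, 0.436]
contact_force: [-0.4, 0.2, -0.8]
opening: 0.701
```

```bash
python3 to.py 447 -78 8 25; python3 wl.py w8.png 448 -79 34 30
```

```text
t 27.95 pos [447.1 -77.8 102.5] rot [180.  -0.  25.] open 0.701 F [-0.4  0.2 -0.8]
turn az units -0.0 shift units now [-0.01  0.01  4.72] after turn [-0.01  0.01  4.72]
circle 447.0 -77.5 r 17.5 1352 mean [446.7 -76.8  33.1]
```

View pics/w8.png

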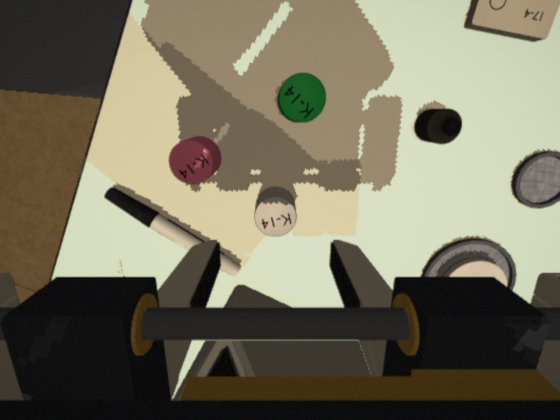

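The grey piece is at (275,210) and centred. A pen end is at (238,268) near the left finger, so I'll check its clearance.

```bash
python3 - <<'E'
from h import *
i=camera_info('wrist'); im,d=grab_frame('wrist'); o=observe(); a=o['ee_rot'][2]
for px in ((240,265),(236,273),(215,262),(222,252),(170,225)):
    w=world('wrist',px,d[px[1],px[0]],i); e=w-o['ee_pos']
    print(px,w.round(),'tool xy',round(e[0]*np.cos(a)+e[1]*np.sin(a)),round(e[0]*np.sin(a)-e[1]*np.cos(a)))
E
```

```text
(240, 265) [ 441. -143.    7.] tool xy -33 56
(236, 273) [ 440. -148.   14.] tool xy -36 61
(215, 262) [416. -89. 116.] tool xy -33 -3
(222, 252) [ 421. -141.    0.] tool xy -50 46
(170, 225) [ 369. -130.   12.] tool xy -93 14
```

Clear by about 35 mm.

>>> send_rows --rows '[0,0,0,0,0,0.7,0.3,0,0,0,0,0,0.8,0.3,0,0,0,0,0,0.8,0.3,0,0,0,0,0,0.8,0.3,0,0,0,0,0,0.7,0.3,0,0,0,0,0,0.5,0.3,0,0,0,0,0,0.42,0.3,0,0,0,0,0,0,0.3,0,0,0,0,0,0,0.5,0,0,0,0,0,0,1]'

```text
clock: 29.05
ee_pos: [447.3, -77.9, 8.5]
ee_rot: [3.141, -0.001, 0.436]
contact_force: [0.7, 0.2, 0.1]
opening: 0.575
```

>>> send_rows --rows '[0,0,0,0,0,0,1,0,0,0,0,0,0,1,0,0,0,0,0,0,1,0,0,0,0,0,0,1,0,0,0,0,0,0,1,0,0,0,0,0,0,1,0,0,0,0,0,0,1,0,0,0,0,0,-0.4,1,0,0,0,0,0,-0.8,1,0,0,0,0,0,-0.8,1]'

```text
clock: 30.05
ee_pos: [446.4, -77.7, 48.5]
ee_rot: [-3.141, 0.001, 0.436]
contact_force: [0.0, -0.3, -3.3]
opening: 0.383
```

```bash
python3 to.py 649 249 60 90
```

```text
t 30.05 pos [446.4 -77.7  48.5] rot [-1.8e+02  1.0e-01  2.5e+01] open 0.383 F [ 0.  -0.3 -3.3]
turn az units -16.25 shift units now [ 16.08 -10.53  -0.57] after turn [16.34 10.13 -0.57]
```

>>> send_rows --rows '[0,0,0,0,0,-0.8,1,0,0,0,0,0,-0.8,1,0,0,0,0,0,-0.5,1,0,0,0,0.9,-0.6,0,1,0,0,0,0.9,-0.6,0,1,0,0,0,0.9,-0.6,0,1,0,0,0,0.9,-0.6,0,1,0,0,0,0.9,-0.6,0,1,0,0,0,0.9,-0.6,0,1,0,0,0,0.9,-0.6,0,1]'

```text
clock: 31.05
ee_pos: [525.7, 52.3, 89.9]
ee_rot: [-3.141, 0.001, 0.436]
contact_force: [-0.6, -0.5, -2.7]
opening: 0.385
```

>>> send_rows --rows '[0,0,0,0.9,-0.6,0,1,0,0,0,0.9,-0.6,0,1,0,0,0,0.9,-0.6,0,1,0,0,0,0.9,-0.6,0,1,0,0,0,0.9,-0.6,0,1,0,0,-0.75,0,0,0,1,0,0,-0.75,0,0,0,1,0,0,-0.75,0,0,0,1,0,0,-0.75,0,0,0,1,0,0,-0.75,0,0,0,1]'

```text
clock: 32.05
ee_pos: [581.4, 143.8, 89.7]
ee_rot: [-3.141, 0.001, 0.7]
contact_force: [0.1, -0.1, -3.3]
opening: 0.382
```

>>> send_rows --rows '[0,0,-1,0,0,0,1,0,0,-1,0,0,0,1,0,0,-1,0,0,0,1,0,0,-1,0,0,0,1,0,0,-1,0,0,0,1,0,0,-1,0,0,0,1,0,0,-1,0,0,0,1,0,0,-1,0,0,0,1,0,0,-1,0,0,0,1,0,0,-1,0,0,0,1]'

```text
clock: 33.05
ee_pos: [581.4, 143.8, 89.7]
ee_rot: [-3.14, 0.0, 1.399]
contact_force: [0.4, 0.9, -3.6]
opening: 0.378
```

```bash
python3 to.py 649 249 50 90
```

```text
t 33.05 pos [581.4 143.8  89.7] rot [-179.9    0.    80.1] open 0.378 F [ 0.4  0.9 -3.6]
turn az units -2.46 shift units now [5.76 2.43 1.98] after turn [5.26 3.38 1.98]
```

>>> send_rows --rows '[0,0,-0.82,0,0,0,1,0,0,-0.82,0,0,0,1,0,0,-0.82,0,0,0,1,0,0,0,0.88,0.56,0.2,1,0,0,0,0.88,0.56,0.2,1,0,0,0,0.88,0.56,0.2,1,0,0,0,0.88,0.56,0.2,1,0,0,0,0.88,0.56,0.2,1,0,0,0,0.86,0.56,0.2,1,0,0,0,0,0,0,1]'

```text
clock: 34.05
ee_pos: [649.4, 250.5, 64.9]
ee_rot: [-3.14, 0.0, 1.569]
contact_force: [-0.9, -0.6, -2.2]
opening: 0.381
```

>>> send_rows --rows '[0,0,0,0,0,0.6,1,0,0,0,0,0,0.6,1,0,0,0,0,0,0.5,1,0,0,0,0,0,0,1,0,0,0,0,0,0,1,0,0,0,0,0,0,1,0,0,0,0,0,0,1,0,0,0,0,0,0,1,0,0,0,0,0,0,1,0,0,0,0,0,0,1]'

```text
clock: 35.05
ee_pos: [649.5, 248.9, 32.2]
ee_rot: [3.141, -0.0, 1.568]
contact_force: [0.2, -0.4, -3.1]
opening: 0.38
```

```bash
python3 to.py 649 249 11.9 90; python3 wl.py w9.png 649 249 45 30
```

```text
t 35.05 pos [649.5 248.9  32.2] rot [180.   -0.   89.8] open 0.38 F [ 0.2 -0.4 -3.1]
turn az units -0.04 shift units now [ 0.   -0.02  1.01] after turn [ 0.   -0.02  1.01]
circle 640.2 249.0 r 28.6 483 mean [637.8 248.7  45.1]
```

View pics/w9.png

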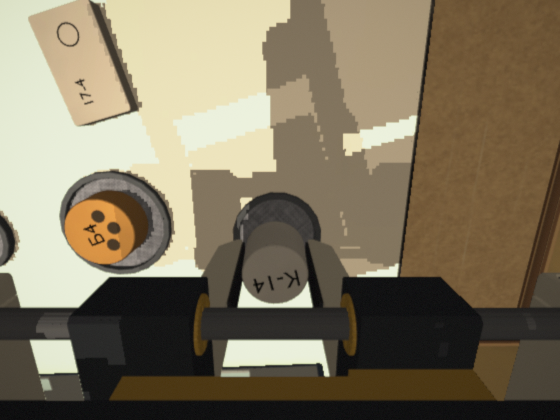

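The steel piece is held upright at (275,265), centred over the third dish at (276,232). I'll place it.

>>> send_rows --rows '[0,0,0,0,0,0.4,1,0,0,0,0,0,0.4,1,0,0,0,0,0,0.22,1,0,0,0,0,0,0,1,0,0,0,0,0,0,1,0,0,0,0,0,0,0.6,0,0,0,0,0,0,0.5,0,0,0,0,0,0,0.4,0,0,0,0,0,0,0.4,0,0,0,0,0,0,0.4]'

```text
clock: 36.1
ee_pos: [649.5, 248.9, 11.7]
ee_rot: [3.141, -0.0, 1.568]
contact_force: [0.6, 0.4, -0.1]
opening: 0.597
```

>>> send_rows --rows '[0,0,0,0,0,-0.2,0.4,0,0,0,0,0,-0.6,0.4,0,0,0,0,0,-0.9,0.4,0,0,0,0,0,-1,0.4,0,0,0,0,0,-1,0.4,0,0,0,0,0,-1,0.4,0,0,0,0,0,-0.9,0.4,0,0,0,0,0,0,0.4,0,0,0,0,0,0,0.4,0,0,0,0,0,0,0.4]'

```text
clock: 37.1
ee_pos: [649.0, 248.7, 122.9]
ee_rot: [-3.14, 0.0, 1.568]
contact_force: [-0.5, -0.1, -1.6]
opening: 0.598
```

```bash
python3 wl.py w10.png 649 249 37 30; python3 to.py 536 41 120 90
```

```text
circle 649.0 249.2 r 17.4 1186 mean [648.4 249.3  36.1]
t 37.15 pos [649.  248.7 122.7] rot [-179.9    0.    89.8] open 0.604 F [-0.5  0.4 -0.4]
turn az units -0.05 shift units now [-10.4   -5.62   0.14] after turn [-10.39  -5.65   0.14]
```

>>> send_rows --rows '[0,0,0,-0.87,-0.47,0,0.4,0,0,0,-0.87,-0.47,0,0.4,0,0,0,-0.87,-0.47,0,0.4,0,0,0,-0.87,-0.47,0,0.4,0,0,0,-0.87,-0.47,0,0.4,0,0,0,-0.87,-0.47,0,0.4,0,0,0,-0.87,-0.47,0,0.4,0,0,0,-0.87,-0.47,0,0.4,0,0,0,-0.87,-0.47,0,0.4,0,0,0,-0.87,-0.47,0,0.4]'

```text
clock: 38.15
ee_pos: [554.1, 74.5, 122.9]
ee_rot: [-3.14, 0.0, 1.568]
contact_force: [1.1, -1.2, -0.1]
opening: 0.598
```

>>> send_rows --rows '[0,0,0,-0.85,-0.46,0,0.4,0,0,0,-0.84,-0.45,0,0.4,0,0,0,0,0,0,0.4,0,0,0,0,0,0,0.4,0,0,0,0,0,0,0.4,0,0,0,0,0,0,0.4,0,0,0,0,0,0,0.4,0,0,0,0,0,0,0.4,0,0,0,0,0,0,0.4,0,0,0,0,0,0,0.4]'

```text
clock: 39.15
ee_pos: [536.6, 41.5, 123.6]
ee_rot: [-3.142, -0.0, 1.568]
contact_force: [-0.6, 0.6, 0.6]
opening: 0.605
```

```bash
python3 wl.py w11.png 536 41 35 22; python3 to.py 536 41 6 90
```

```text
circle 535.9 42.0 r 6.0 154 mean [535.5  42.   34.9]
t 39.2 pos [536.6  41.5 123.6] rot [180.    0.   89.8] open 0.601 F [-0.  -0.3 -0.6]
turn az units -0.04 shift units now [-0.02 -0.03  5.88] after turn [-0.02 -0.03  5.88]
```

View pics/w11.png

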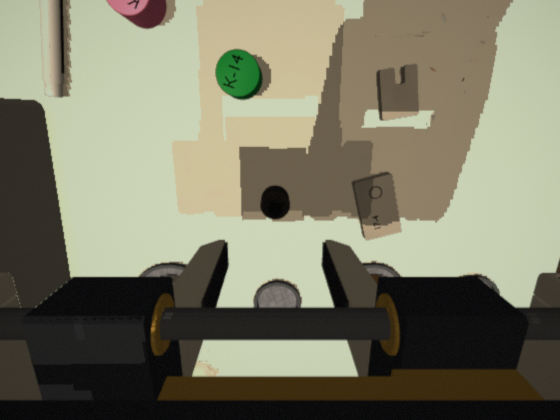

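The anvil is at (275,202), centred, with the coupon edge about 28 mm clear of the finger's back. I'll grip it low.

>>> send_rows --rows '[0,0,0,0,-0.02,0.7,0.4,0,0,0,0,0,0.9,0.4,0,0,0,0,0,0.9,0.4,0,0,0,0,0,0.9,0.4,0,0,0,0,0,0.8,0.4,0,0,0,0,0,0.7,0.4,0,0,0,0,0,0.6,0.4,0,0,0,0,0,0.42,0.4,0,0,0,0,0,0,0.4,0,0,0,0,0,0,0.5]'

```text
clock: 40.2
ee_pos: [536.4, 41.5, 5.5]
ee_rot: [3.141, 0.0, 1.568]
contact_force: [-0.0, -0.5, 0.0]
opening: 0.551
```

>>> send_rows --rows '[0,0,0,0,0,0,1,0,0,0,0,0,0,1,0,0,0,0,0,0,1,0,0,0,0,0,0,1,0,0,0,0,0,0,1,0,0,0,0,0,0,1,0,0,0,0,0,0,1,0,0,0,0,0,0,1,0,0,0,0,0,0,1,0,0,0,0,0,0,1]'

```text
clock: 41.2
ee_pos: [536.4, 41.4, 5.5]
ee_rot: [3.141, -0.0, 1.568]
contact_force: [-1.4, -0.0, 5.5]
opening: 0.279
```

```bash
python3 to.py 649.5 43 45 90
```

```text
t 41.2 pos [536.4  41.4   5.5] rot [180.   -0.   89.8] open 0.279 F [-1.4 -0.   5.5]
turn az units -0.05 shift units now [ 0.1   5.65 -1.97] after turn [ 0.08  5.65 -1.97]
```

>>> send_rows --rows '[0,0,0,0,0,-0.5,1,0,0,0,0,0,-0.7,1,0,0,0,0,0,-0.7,1,0,0,0,0.08,0.8,0,1,0,0,0,0,0.8,0,1,0,0,0,0,0.8,0,1,0,0,0,0,0.8,0,1,0,0,0,0,0.8,0,1,0,0,0,0,0.8,0,1,0,0,0,0,0.85,0,1]'

```text
clock: 42.2
ee_pos: [650.0, 42.7, 44.6]
ee_rot: [3.141, 0.0, 1.568]
contact_force: [-0.5, 0.3, -0.6]
opening: 0.278
```

>>> send_rows --rows '[0,0,0,0,0,0,1,0,0,0,0,0,0.4,1,0,0,0,0,0,0.4,1,0,0,0,0,0,0,1,0,0,0,0,0,0,1,0,0,0,0,0,0,1,0,0,0,0,0,0,1,0,0,0,0,0,0,1,0,0,0,0,0,0,1,0,0,0,0,0,0,1]'

```text
clock: 43.2
ee_pos: [649.2, 42.7, 27.3]
ee_rot: [3.142, 0.0, 1.568]
contact_force: [-0.3, -0.8, -0.4]
opening: 0.277
```

```bash
python3 to.py 649.5 43 8.7 90; python3 wl.py w12.png 649 43 55 30
```

```text
t 43.2 pos [649.2  42.7  27.3] rot [180.    0.   89.8] open 0.277 F [-0.3 -0.8 -0.4]
turn az units -0.04 shift units now [0.02 0.01 0.93] after turn [0.02 0.01 0.93]
circle 640.5 43.1 r 28.2 962 mean [644.8  43.3  55.4]
```

View pics/w12.png

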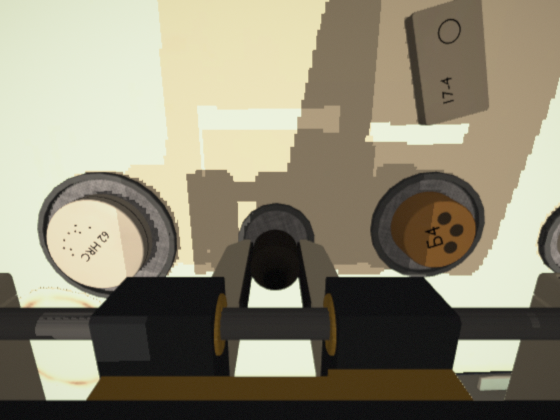

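The anvil is held upright at (275,260), centred over the smallest dish. I'll place it.

>>> send_rows --rows '[0,0,0,0,0,0.4,1,0,0,0,0,0,0.3,1,0,0,0,0,0,0.23,1,0,0,0,0,0,0,1,0,0,0,0,0,0,1,0,0,0,0,0,0,0.7,0,0,0,0,0,0,0.6,0,0,0,0,0,0,0.5,0,0,0,0,0,0,0.5,0,0,0,0,0,0,0.5]'

```text
clock: 44.25
ee_pos: [649.2, 42.7, 8.6]
ee_rot: [3.142, -0.0, 1.568]
contact_force: [0.3, -0.3, 0.3]
opening: 0.501
```

>>> send_rows --rows '[0,0,0,0,0,-0.2,0.5,0,0,0,0,0,-0.6,0.5,0,0,0,0,0,-0.9,0.5,0,0,0,0,0,-1,0.5,0,0,0,0,0,-1,0.5,0,0,0,0,0,-1,0.5,0,0,0,-0.5,-0.9,-0.9,0.5,0,0,0,-0.5,-0.9,-0.9,0.5,0,0,0,0,-0.9,-0.9,0.5,0,0,0,0,-0.9,-0.9,0.5]'

```text
clock: 45.25
ee_pos: [576.6, 22.6, 177.0]
ee_rot: [3.14, 0.0, 1.567]
contact_force: [1.0, 0.4, -0.5]
opening: 0.5
```

>>> send_rows --rows '[0,0,0,0,-0.9,0,0.5,0,0,0,0,-0.9,0,0.5,0,0,0,0,-0.9,0,0.5,0,0,0,0,-0.9,0,0.5,0,0,0,0,-0.9,0,0.5,0,0,0,0,-0.9,0,0.5,0,0,0,0,-0.9,0,0.5,0,0,0,0,-0.9,0,0.5,0,0,0,0,-0.9,0,0.5,0,0,0,0,-0.9,0,0.5]'

```text
clock: 46.25
ee_pos: [396.7, 23.5, 176.0]
ee_rot: [3.14, 0.0, 1.568]
contact_force: [-0.5, 0.4, -0.3]
opening: 0.502
```

```bash
python3 - <<'E'
from h import *
i=camera_info('top'); im,d=grab_frame('top'); save('top2.png',cv2.resize(im[110:310,150:410],None,fx=3,fy=3)); print(observe()['ee_pos'])
V=np.linalg.inv(i['view']); r,c=np.mgrid[:420,:560]
P=np.stack([(c-i['cx'])/i['fx']*d,-(r-i['cy'])/i['fy']*d,-d,np.ones_like(d)],-1)@V.T
for n,x,y,z,R in [('hb',648,-69,18,40),('br',640,141,23,35),('st',649,249,37,30),('an',649,43,39,22)]:
    m=(np.hypot(P[...,0]-x,P[...,1]-y)<R)&(abs(P[...,2]-z)<5)&(d>0)
    if m.any(): print(n,m.sum(),P[m].mean(0).round(1)[:3])
E
```

```text
[394.30533695  23.62021144 175.63329408]
hb 559 [647.4 -70.9  18. ]
br 299 [639.5 138.9  23. ]
st 196 [649.3 246.2  36.7]
an 34 [648.5  41.   37.8]
```

View pics/top2.png

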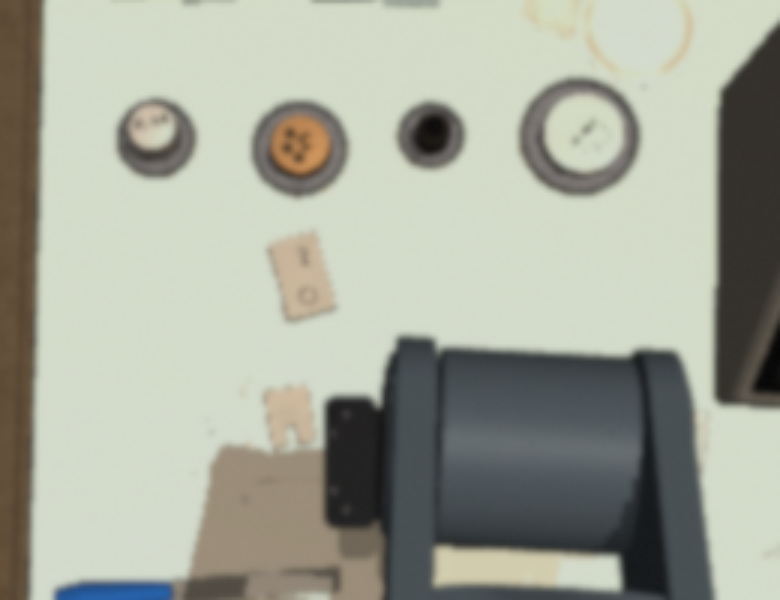

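All four pieces sit in their dishes, with tops at 18, 23, 37 and 38 mm. The coupons haven't moved, and the arm is clear at z 176.

```bash
python3 -c "
from plant import *
print(sign_off())"
```

```text
the job is handed in; nothing more can be done
None
```

All four round pieces are in their dishes by size, placed widest first. The job was handed in at about 46 s of the 96 s allowed. For the steel standard I took the grey piece, not the pink or green look-alikes.

- **Last check:** the final top view showed every piece inside its rim. The block's top was at 18.0 mm, brass 23.0, steel 36.7 and anvil 37.8. Flat on the felt would give 18, 23, 37 and 39.
- **Weakest reading:** the anvil's height came from only 34 depth pixels, because its top is small and black. It was held upright when I lowered it, and it looks centred in its dish.
- **Camera disagreement:** the wrist and top cameras differed by 2–3 mm in y for the three pieces measured with both (block, brass and steel), within the slack in the dishes.
- **Undisturbed:** both coupons were at the same pixels as at the start. The arm was clear at z 176 mm, and the force readings returned after each move were at most about 5.5 N.

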